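# Gauge the channel of the copper cold plate

### The arm

A 6-joint arm with a two-finger parallel gripper is mounted at the origin on a cart in front of the work surface, level with it; the furniture and walls round the work are solid. World frame = base frame: x ahead of the robot, y to its left, z up, the work surface at z = 0. Lengths are in m, angles in rad, forces in N, time in s.
With the tool pointing down it reaches from about 0.35 to 0.775 m from the base axis. Payload 7.3 kg.
Tool frame: the origin (TCP) lies on the centre line of the jaws, within the pads' length; the fingertips stand 14 mm ahead of it and the grasp point (between the pads) lies 5 mm behind it; z points along the fingers, y is the line along which they close (so a half turn about z gives the same grasp; the last joint's range is limited). The gripper opens to 92 mm and grips with 3 to 60 N. Pads are 19 mm wide; open, the fingers measure 130 mm over their backs; the gripper's body (75 mm by 190 mm) begins 47 mm behind the grasp point.
Start: joints at [-1.473, 0.342, 1.524, -0, 1.275, -0.146], TCP at [0.127, -0.509, 0.241] pointing down, gripper open.
Joint ranges: [-2.53, 2.53], [-0.77, 2.02], [0.04, 2.7], [-1, 4.14], [0.28, 2.66], [-3.11, 3.11]. Speed limits (rad/s): [2.57, 2.57, 3.14, 3.14, 3.14, 3.14].

### API

Orientations are given as [roll, pitch, yaw] about the fixed x, y, z axes, in that order (R = Rz(yaw) Ry(pitch) Rx(roll)).
In Python, from station import arm gives the robot as it stands.
- The arm moves only by the tool drive_tool, never from a script. Its argument "rows" is a list of rows, each an object with "linear": the shift along the tool's x, y, z in m, a list of three; "rot": the turn, a rotation vector about the tool's x, y, z in degrees, a list of three. In form: [{"linear": [dx, dy, dz], "rot": [rx, ry, rz]}, ...]. A call has 1 to 10 rows; each row shifts and turns the commanded pose from where the row before left it, along the tool's axes as they then stand; what a row does not reach is not made up. A row lasts 1/12 s, in which the tool goes at most 41.7 mm and 7.16 degrees, less where a joint would pass 70% of its speed; a pose out of reach is approached as far as the arm can. A call with a gripper value outside its range is refused whole. "jaw" is the opening, from 0 (shut) to 1 (fully open), set as the call begins (left out, the last holds). The fingers move at their own pace and stop on an object; "force" is the grip in N (left out, the last holds). Time passes only in rows, so rows that do not move let the fingers close. It gives the time, the measured TCP pose, the force, the opening and the grip force at its end, in the units of the state.
- arm.get_obs(): the state, without advancing time (a new reading comes with each control period).
- arm.read_camera(name): name is "scene" or "side" or "wrist"; returns a dict with "pixels" (420x560x3 uint8, blue, green, red), "fx", "fy", "cx", "cy" (pixels), "R" (3x3) and "t" (3): a world point X has camera coordinates R X + t. Camera axes: x right, y down, z forward; pixel columns grow to the right and rows downward; lengths in m; the calibration is good to about 2 mm. A picture is of the moment at which its call begins. There is no depth.
- arm.close_job(): hands the job in; it is judged then, once.
The state is a dict: "time": time; "joints": joint angles; "qvel": joint speeds; "effort": joint torques, N m; "position": TCP position; "eef_rot": TCP orientation; "ft_force": force on the tool from outside, world axes, zero at the start; "torque": the same for the moment, N m; "width": opening from 0.0 (shut) to 1.0 (fully open); "gripper_force": force on a finger pad.
Only numpy, scipy, OpenCV 4.12 (cv2) and the standard library are available. Lean on these libraries where they do the work, as an engineer would, in place of code of your own. Each camera call takes 0.05 s, during which the arm holds its last target. There are 200 camera calls.

### The job

Measure how deep the milled channel in the copper cold plate is: take the depth gauge off its stand, set its foot squarely across the channel about halfway along, with the sprung probe over the middle of the channel, and push down until the foot sits flat on the plate. Then let go and leave the gauge standing there showing its reading. Leave the aluminium plate where it is, and do not shove the copper one about.

Things in the scene. Friction and masses are not known exactly. Their poses are not given: they have to be found in the camera images.
- gauge: Upright depth gauge, 0.2 kg. Steel foot 26x90x8 mm (x,y,z); yellow body above it 26 mm thick (x), 46 wide (y), top 62 mm over the foot's underside; stem end 71 mm, rises as the probe goes in. Origin: centre of foot underside. Grip the broad faces (along x) from above, 40 mm up. Starts on a fixed grey stand 50x100x34 mm, probe hanging in a well: lift 40 mm before moving sideways.
- probe (a joint): Steel probe, 6 mm diameter, on the gauge's centre line. Value in m: 0 = fully out, tip 22 mm below the foot; grows as it is pushed in, up to 0.020. Spring and drag resist with 3 to 5 N, more than the gauge's weight, so it must be pushed; the drag keeps the reading after release. Channel depth = 22 mm minus the value.
- copper_plate: Copper-coloured cold plate 96x110x34 mm (x,y,z), 2 kg, loose on the bench. Origin: centre of its underside. A straight channel 32 mm wide (y), 14 mm deep, runs along its x through the whole length in the middle of the top, with a flat land 39 mm wide on each side, 34 mm above the bench. With the foot flat the probe reads 0.008.
- aluminium_plate: Pale silver aluminium cold plate of the same outside size and channel width but with a channel only 8 mm deep, 1 kg, lying loose on the bench: not the one to measure. Origin: centre of its underside.
Not all that is in view belongs to the job. What is shaped like the gauge but blue, pink or red is not meant.

How it is judged:
By the outcome, as a careful person would: the job done as asked, in the order asked, and still so for the second after the job is handed in, with the robot touching nothing.
It also fails if it takes over 40 s, if anything falls off the work surface, if the arm or the gripper's body presses on something with over 40 N, if the wrist force passes 120 N, or if a joint passes its speed limit or range.

## Working session

There is one attempt and no reset: what is moved stays moved. The work goes in short steps, Python scripts to look and compute and a tool call to move; the robot and the scene stay as the last step left them, time stands still between calls to the robot, and variables do not carry over. Pictures are saved under pics/ and viewed, at most 10 in all, crops included, and the job is handed in when it is done.

Besides the shell and the picture viewer there is one more tool, called as name(argument=value, ...) on one line, values as JSON. drive_tool: Moves the arm, as the interface text tells. Its arguments: {"type":"object","properties":{"rows":{"type":"array"},"jaw":{"type":"number"},"force":{"type":"number"}},"required":["rows"]}

```bash
mkdir -p pics
cat > h.py <<'E'
import numpy as np, cv2, json
from station import arm
def cam(n, save=None):
    c=arm.read_camera(n); c['img']=np.array(c['pixels'],dtype=np.uint8)
    c['R']=np.array(c['R']); c['t']=np.array(c['t'])
    if save: cv2.imwrite('pics/'+save,c['img'])
    return c
def ray(c,u,v,z):
    d=c['R'].T@np.array([(u-c['cx'])/c['fx'],(v-c['cy'])/c['fy'],1]); o=-c['R'].T@c['t']
    return o+d*(z-o[2])/d[2]
def proj(c,X):
    p=c['R']@np.array(X)+c['t']; return np.array([c['fx']*p[0]/p[2]+c['cx'],c['fy']*p[1]/p[2]+c['cy']])
E
python3 - <<'E'
from h import *
a=cam('scene');b=cam('side')
cv2.imwrite('pics/a.png',a['img']);cv2.imwrite('pics/b.png',b['img'])
for c in(a,b): print((-c['R'].T@c['t']).round(3),c['R'][2].round(2))
print(arm.get_obs())
E
```

```text
[0.046 0.872 0.607] [ 0.41 -0.76 -0.5 ]
[0.285 0.99  0.486] [ 0.22 -0.89 -0.4 ]
{'time': 0.1, 'joints': array([-1.47299582e+00,  3.42640027e-01,  1.52492176e+00,  5.36181246e-06,
        1.27538762e+00, -1.46021333e-01]), 'qvel': array([ 0.00073187, -0.00242217, -0.00205593, -0.00098484,  0.00064724,
        0.00055955]), 'effort': array([ 1.27343243e-03, -4.32003736e+01, -2.44694781e+01,  7.18529779e-02,
        5.25656564e-02, -5.68904352e-05]), 'position': array([ 0.12672055, -0.509126  ,  0.24012111]), 'eef_rot': array([-3.14025109e+00, -2.02483940e-04,  2.43820135e-01]), 'ft_force': array([-0.58773042,  0.64567742, -0.62479951]), 'torque': array([ 0.01182027,  0.03528023, -0.00204678]), 'gripper_force': 0.0, 'width': 1.0022321699763135}
```

View pics/a.png

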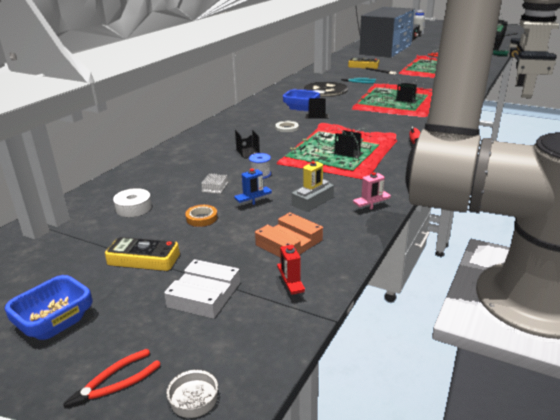

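View pics/b.png

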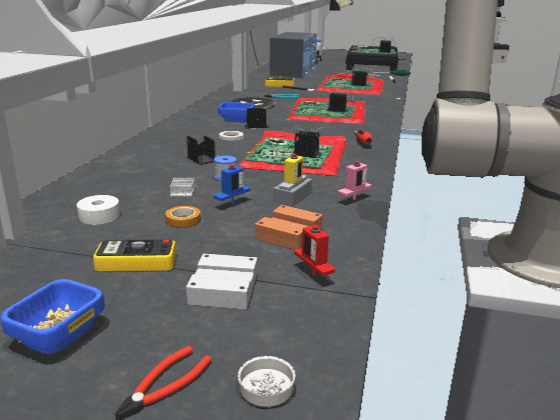

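Scene view: the candidates are yellow on a grey stand (313,180), blue (253,187), pink (374,188) and red (290,268). The yellow one fits the description. The copper plate is at (289,233) and the aluminium plate at (203,287), which I leave alone.

Run:
```python
from h import *
cs=[]
for n,yr,cr in(('scene',(295,155,330,200),(245,205,335,260)),('side',(278,150,310,190),(245,200,330,250))):
    c=cam(n);hsv=cv2.cvtColor(c['img'],cv2.COLOR_BGR2HSV)
    m=cv2.inRange(hsv,(20,120,80),(35,255,255));k=np.zeros_like(m);k[yr[1]:yr[3],yr[0]:yr[2]]=1;m*=k
    v,u=np.nonzero(m);print(n,'yellow',u.min(),u.max(),v.min(),v.max(),u.mean(),v.mean())
    top=(u[v<v.min()+3].mean(),v.min());print('top@62',ray(c,*top,.096),'mean@.035+',ray(c,u.mean(),v.mean(),.034+.035))
    m=cv2.inRange(hsv,(5,80,150),(16,200,255));k=np.zeros_like(m);k[cr[1]:cr[3],cr[0]:cr[2]]=1;m*=k
    for q in cv2.findContours(m,0,2)[0]:
        if cv2.contourArea(q)>60:
            p=cv2.approxPolyDP(q,2.5,True)[:,0];print('copper',cv2.contourArea(q));
            for x in p: print(x,ray(c,*x,.034)[:2].round(4))
    cs.append(c)
a=cs[0]['img'][140:300,230:410];b=cs[1]['img'][140:300,220:400]
cv2.imwrite('pics/c.png',cv2.resize(np.hstack([a,b]),None,fx=2.2,fy=2.2,interpolation=2))
```

```text
scene yellow 303 322 161 188 311.43046357615896 174.40728476821192
top@62 [ 0.52677275 -0.18876117  0.096     ] mean@.035+ [ 0.53212744 -0.1662608   0.069     ]
copper 656.5
[255 231] [0.552 0.07 ]
[281 245] [0.477 0.094]
[289 243] [0.466  0.0804]
[294 246] [0.4518 0.0859]
[299 241] [0.4511 0.0647]
[303 245] [0.4372 0.0747]
[310 240] [0.4326 0.0515]
[279 224] [0.5201 0.0224]
[267 224] [0.5434 0.0337]
copper 424.0
[278 218] [5.344e-01 5.000e-04]
[310 234] [0.4426 0.0304]
[322 227] [ 0.4318 -0.0063]
[290 212] [ 0.523  -0.0349]
side yellow 284 302 155 183 291.79559748427675 169.15408805031447
top@62 [ 0.5146702  -0.18521726  0.096     ] mean@.035+ [ 0.52689119 -0.15891297  0.069     ]
copper 456.5
[255 223] [0.5486 0.0714]
[297 235] [0.4585 0.1001]
[307 226] [0.4479 0.0566]
[274 217] [0.5197 0.0338]
[264 217] [0.539  0.0394]
copper 348.0
[273 211] [0.529  0.0058]
[313 221] [0.4409 0.0308]
[322 214] [ 0.4293 -0.0075]
[284 205] [ 0.5143 -0.0308]
```

View pics/c.png

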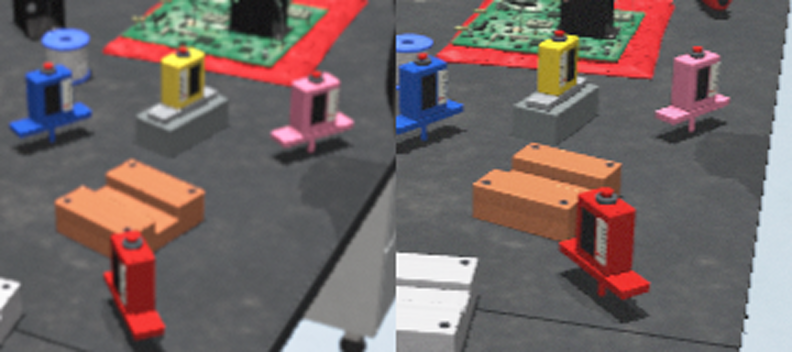

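The crop confirms the yellow gauge on its grey stand. Next I move over it for a wrist view.

drive_tool(rows=[{"linear":[0.03,-0.015,-0.003],"rot":[0,0,0]},{"linear":[0.03,-0.015,-0.003],"rot":[0,0,0]},{"linear":[0.03,-0.015,-0.003],"rot":[0,0,0]},{"linear":[0.03,-0.015,-0.003],"rot":[0,0,0]},{"linear":[0.03,-0.015,-0.003],"rot":[0,0,0]},{"linear":[0.03,-0.015,-0.003],"rot":[0,0,0]},{"linear":[0.03,-0.015,-0.003],"rot":[0,0,0]},{"linear":[0.03,-0.015,-0.003],"rot":[0,0,0]},{"linear":[0.03,-0.015,-0.003],"rot":[0,0,0]},{"linear":[0.03,-0.015,-0.003],"rot":[0,0,0]}])

```text
time: 1.03
position: [0.3826, -0.2901, 0.2709]
eef_rot: [3.142, 0.0, 0.244]
ft_force: [-0.2, -0.7, 0.3]
width: 1.002
gripper_force: 0.0
```

drive_tool(rows=[{"linear":[0.03,-0.015,0],"rot":[0,0,0]},{"linear":[0.03,-0.015,0],"rot":[0,0,0]},{"linear":[0.03,-0.015,0],"rot":[0,0,0]},{"linear":[0.02,-0.01,0],"rot":[0,0,0]},{"linear":[0,0,0],"rot":[0,0,0]}])

```text
time: 1.45
position: [0.4776, -0.2087, 0.2703]
eef_rot: [-3.141, -0.001, 0.248]
ft_force: [0.2, 0.7, -0.2]
width: 1.001
gripper_force: 0.0
```

Run:
```python
from h import *
w=cam('wrist','w1.png');o=arm.get_obs()
print(o['time'],o['position'],o['eef_rot'],(-w['R'].T@w['t']).round(3),w['R'][2].round(2))
```

```text
1.5 [ 0.47616867 -0.21007645  0.27027614] [-3.14113987e+00  3.77037678e-04  2.47279094e-01] [ 0.557 -0.189  0.413] [-0.29 -0.07 -0.95]
```

View pics/w1.png

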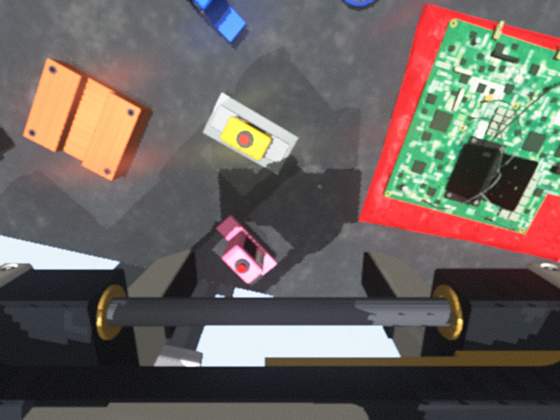

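Wrist view: the yellow gauge is at (245,139) with its stem at (246,141), on its stand. The copper plate is at (85,118), with its channel running from upper right to lower left. Pink is at (245,255).

```bash
cat >> h.py <<'E'
def maskpts(c,lo,hi,box,z):
    hsv=cv2.cvtColor(c['img'],cv2.COLOR_BGR2HSV); m=cv2.inRange(hsv,lo,hi)
    k=np.zeros_like(m);k[box[1]:box[3],box[0]:box[2]]=255;m=cv2.morphologyEx(m&k,cv2.MORPH_OPEN,np.ones((3,3),np.uint8))
    out=[]
    for q in cv2.findContours(m,0,2)[0]:
        if cv2.contourArea(q)>80:
            W=np.array([ray(c,*p,z)[:2] for p in q[:,0]],np.float32)
            out.append((cv2.minAreaRect(W*1000),q,W))
    return out
E
python3 - <<'E'
from h import *
c=cam('wrist')
S=(0,0,0);
for nm,lo,hi,box,z in(('yellow top',(22,120,150),(35,255,255),(200,90,300,175),.096),('copper',(3,80,60),(18,255,255),(10,50,160,190),.034),('stemred',(0,150,80),(8,255,255),(225,120,265,160),.105)):
    for r,q,W in maskpts(c,lo,hi,box,z): 
        print(nm,np.round(r[0],1),np.round(r[1],1),round(r[2],1)); 
        p=cv2.approxPolyDP(q,3,True)[:,0]; print([ (x.tolist(),ray(c,*x,z)[:2].round(3).tolist()) for x in p])
print([(p,ray(c,*p,.034+.008)[:2].round(4)) for p in((222,93),(298,137))],)
cv2.imwrite('pics/w2.png',cv2.resize(c['img'][30:200,0:310],None,fx=2.5,fy=2.5,interpolation=2))
E
```

```text
yellow top [ 526.3 -162.6] [45.2 26.1] 76.3
[([230, 115], [0.542, -0.145]), ([220, 137], [0.52, -0.14]), ([258, 157], [0.51, -0.18]), ([269, 134], [0.534, -0.185])]
copper [493.4  22.7] [125.6 108.1] 74.6
[([45, 56], [0.55, 0.071]), ([21, 134], [0.459, 0.096]), ([51, 150], [0.449, 0.061]), ([65, 151], [0.451, 0.045]), ([78, 158], [0.447, 0.03]), ([80, 165], [0.439, 0.027]), ([108, 179], [0.43, -0.007]), ([124, 174], [0.441, -0.025]), ([149, 107], [0.525, -0.045]), ([104, 77], [0.545, 0.007])]
[((222, 93), array([ 0.5603, -0.1242])), ((298, 137), array([ 0.5353, -0.2176]))]
```

View pics/w2.png

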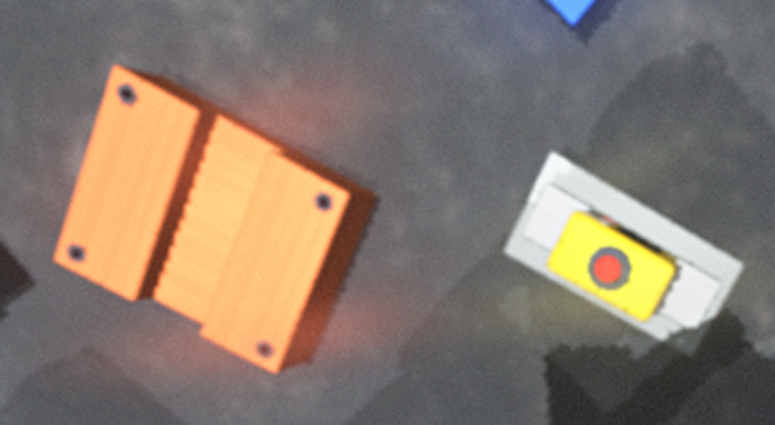

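drive_tool(rows=[{"linear":[0.03,-0.017,0],"rot":[0,0,0]},{"linear":[0.03,-0.017,0],"rot":[0,0,0]},{"linear":[0,0,0],"rot":[0,0,-6.9]},{"linear":[0,0,0],"rot":[0,0,-6.9]},{"linear":[0,0,0],"rot":[0,0,-6.9]},{"linear":[0,0,0],"rot":[0,0,-6.9]},{"linear":[0,0,0],"rot":[0,0,-6.9]},{"linear":[0,0,0],"rot":[0,0,-6.9]},{"linear":[0,0,0],"rot":[0,0,-6.9]},{"linear":[0,0,0],"rot":[0,0,-6.9]}], jaw=0.65)

```text
time: 2.38
position: [0.5242, -0.1654, 0.2707]
eef_rot: [-3.141, 0.0, 1.211]
ft_force: [0.2, 0.2, 1.1]
width: 0.653
gripper_force: 0.0
```

drive_tool(rows=[{"linear":[0,0,0.03],"rot":[0,0,-6.9]},{"linear":[0,0,0.03],"rot":[0,0,0]},{"linear":[0,0,0.03],"rot":[0,0,0]},{"linear":[0,0,0],"rot":[0,0,0]},{"linear":[0,0,0],"rot":[0,0,0]}])

```text
time: 2.8
position: [0.5239, -0.1648, 0.1801]
eef_rot: [-3.138, -0.0, 1.326]
ft_force: [0.6, -0.8, 0.7]
width: 0.651
gripper_force: 0.0
```

Run:
```python
from h import *
o=arm.get_obs();print(o['time'],o['position'],np.degrees(o['eef_rot']),o['width'])
c=cam('wrist','w3.png')
for r,q,W in maskpts(c,(22,120,120),(35,255,255),(0,0,560,420),.096):
    print('yellow',np.round(r[0],1),np.round(r[1],1),round(r[2],1),cv2.boundingRect(q))
a=c;print([proj(c,(.5263,-.1626,.096)).round()])
```

```text
2.8 [ 0.52393542 -0.16482958  0.18010947] [-1.79813018e+02 -1.89133098e-02  7.59804277e+01] 0.6511027150393633
yellow [ 527.1 -156.2] [54.4 25.5] 75.2 (263, 178, 35, 70)
[array([281., 222.])]
```

View pics/w3.png

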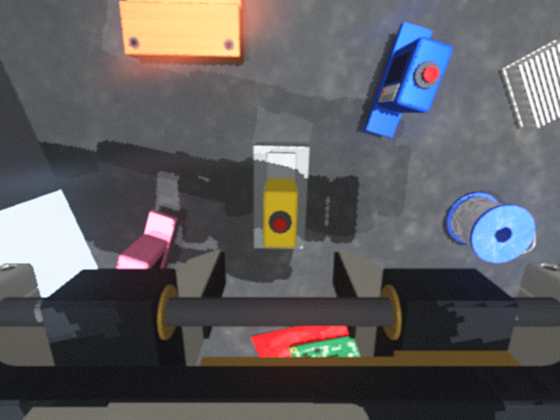

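Wrist view: the gauge is between the fingers, stem at (280,223), which matches the prediction (281,222). Now I descend and grip.

drive_tool(rows=[{"linear":[0.003,0.002,0.02],"rot":[0,0,0]},{"linear":[0,0,0.025],"rot":[0,0,0]},{"linear":[0,0,0.025],"rot":[0,0,0]},{"linear":[0,0,0.02],"rot":[0,0,0]},{"linear":[0,0,0.012],"rot":[0,0,0]},{"linear":[0,0,0.009],"rot":[0,0,0]},{"linear":[0,0,0],"rot":[0,0,0]},{"linear":[0,0,0],"rot":[0,0,0]}])

```text
time: 3.52
position: [0.5287, -0.1623, 0.0711]
eef_rot: [3.139, 0.001, 1.327]
ft_force: [0.3, 0.1, 0.8]
width: 0.649
gripper_force: 0.0
```

drive_tool(rows=[{"linear":[0,0,0],"rot":[0,0,0]},{"linear":[0,0,0],"rot":[0,0,0]},{"linear":[0,0,0],"rot":[0,0,0]},{"linear":[0,0,0],"rot":[0,0,0]},{"linear":[0,0,0],"rot":[0,0,0]},{"linear":[0,0,0],"rot":[0,0,0]},{"linear":[0,0,0],"rot":[0,0,0]},{"linear":[0,0,0],"rot":[0,0,0]}], jaw=0.15, force=35)

```text
time: 4.18
position: [0.5276, -0.1616, 0.0699]
eef_rot: [-3.141, 0.0, 1.328]
ft_force: [-2.3, 0.2, 4.3]
width: 0.283
gripper_force: 34.9
```

drive_tool(rows=[{"linear":[0,0,-0.01],"rot":[0,0,0]},{"linear":[0,0,-0.02],"rot":[0,0,0]},{"linear":[0,0,-0.02],"rot":[0,0,0]},{"linear":[0,0,-0.02],"rot":[0,0,0]},{"linear":[0,0,-0.02],"rot":[0,0,0]},{"linear":[0,0,0],"rot":[0,0,0]}])

```text
time: 4.68
position: [0.5299, -0.1625, 0.164]
eef_rot: [3.134, 0.001, 1.328]
ft_force: [1.2, 0.6, -1.6]
width: 0.278
gripper_force: 34.9
```

Run:
```python
from h import *
o=arm.get_obs();print(o['time'],o['position'],np.degrees(o['eef_rot']),o['width'],o['ft_force'])
c=cam('wrist','w4.png')
P=o['position'];print('stem expected px (top 71mm)',proj(c,(P[0],P[1],P[2]+.036)))
for r,q,W in maskpts(c,(0,150,60),(8,255,255),(240,100,330,300),P[2]+.036): print('stem',r)
for r,q,W in maskpts(c,(3,80,60),(18,255,255),(60,0,300,110),.034):
    print('copper',np.round(r[0],1),np.round(r[1],1),round(r[2],1))
    for x in cv2.approxPolyDP(q,3,True)[:,0]: print(x,ray(c,*x,.034)[:2].round(4))
```

```text
4.6833 [ 0.52991846 -0.16254901  0.16401514] [1.79558673e+02 8.22673250e-02 7.60687945e+01] 0.2783931390423741 [ 1.16502519  0.61014643 -1.62260988]
stem expected px (top 71mm) [278.1420266 326.9249805]
copper [489.2 -12.1] [ 50.7 115.5] 76.2
[99  0] [0.4403 0.026 ]
[106  54] [ 0.4308 -0.0091]
[122  60] [ 0.4412 -0.0161]
[120  67] [ 0.4378 -0.0204]
[124  66] [ 0.4411 -0.0204]
[126  73] [ 0.4407 -0.0256]
[132  69] [ 0.4464 -0.024 ]
[139  74] [ 0.4504 -0.0287]
[163  67] [ 0.4706 -0.0285]
[233  63] [ 0.5249 -0.0389]
[236  44] [ 0.5309 -0.0266]
[247  32] [ 0.5414 -0.0206]
[248  10] [ 0.5461 -0.0067]
[253   8] [ 0.5501 -0.0063]
[251   0] [ 0.55   -0.0009]
[226   2] [0.5315 0.0023]
[226  57] [ 0.5208 -0.0335]
[115  53] [ 0.4379 -0.0101]
[107  50] [ 0.4327 -0.0067]
[111  44] [ 0.4373 -0.0035]
[106  36] [0.4358 0.0025]
[126  32] [0.4517 0.0014]
[117  31] [0.4453 0.0037]
[115  26] [0.4451 0.0072]
[107  30] [0.4382 0.0061]
[103  19] [0.4382 0.0137]
[121  16] [0.4521 0.0124]
[118  12] [0.4509 0.0154]
[122   9] [0.4546 0.0165]
[111   4] [0.4479 0.0215]
[120   0] [0.4554 0.0223]
```

View pics/w4.png

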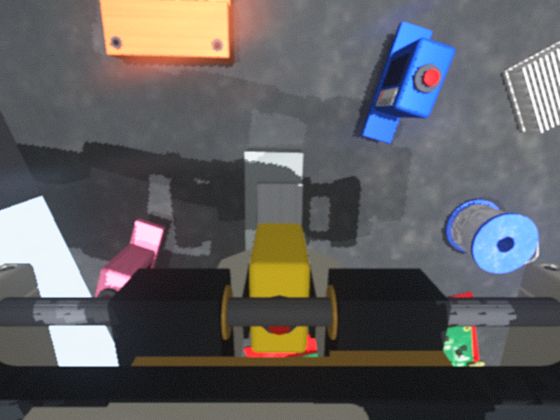

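The gauge is held and lifted clear, centred on the TCP (stem near (280,329)). The stand is empty at (275,190). Now I carry it to the copper plate.

drive_tool(rows=[{"linear":[0.012,-0.006,0],"rot":[0,0,0]},{"linear":[0.022,-0.0105,0],"rot":[0,0,0]},{"linear":[0.024,-0.0115,0],"rot":[0,0,0]},{"linear":[0.024,-0.0115,0],"rot":[0,0,0]},{"linear":[0.024,-0.0115,0],"rot":[0,0,0]},{"linear":[0.024,-0.0115,0],"rot":[0,0,0]},{"linear":[0.022,-0.0105,0],"rot":[0,0,0]},{"linear":[0.016,-0.007,0],"rot":[0,0,0]},{"linear":[0.01,-0.005,0],"rot":[0,0,1.6]},{"linear":[0,0,0],"rot":[0,0,0]}])

```text
time: 5.57
position: [0.4862, 0.0342, 0.1582]
eef_rot: [-3.138, -0.0, 1.301]
ft_force: [-0.7, -0.1, -1.8]
width: 0.279
gripper_force: 34.9
```

drive_tool(rows=[{"linear":[0,0,0.015],"rot":[0,0,0]},{"linear":[0,0,0.015],"rot":[0,0,0]},{"linear":[0,0,0],"rot":[0,0,0]},{"linear":[0,0,0],"rot":[0,0,0]}])

```text
time: 5.9
position: [0.4872, 0.0314, 0.1286]
eef_rot: [-3.138, 0.001, 1.3]
ft_force: [0.3, 0.0, -1.7]
width: 0.283
gripper_force: 34.9
```

Run:
```python
from h import *
P=[]
for i in range(4):
    c=cam('scene');o=arm.get_obs();P.append(np.r_[o['position'],np.degrees(o['eef_rot'])])
print(o['time'],np.round(P,4),o['ft_force'])
c=cam('scene');s=cam('side')
a=c['img'][130:300,210:400];b=s['img'][130:300,210:400]
cv2.imwrite('pics/d.png',cv2.resize(np.hstack([a,b]),None,fx=2.1,fy=2.1,interpolation=2))
```

```text
6.1 [[ 4.879000e-01  3.130000e-02  1.294000e-01 -1.799288e+02  2.130000e-02
   7.446670e+01]
 [ 4.883000e-01  3.130000e-02  1.299000e-01  1.799955e+02  6.400000e-03
   7.445660e+01]
 [ 4.886000e-01  3.130000e-02  1.302000e-01  1.799523e+02 -3.500000e-03
   7.445620e+01]
 [ 4.886000e-01  3.130000e-02  1.303000e-01  1.799335e+02 -6.500000e-03
   7.445700e+01]] [ 0.07971277 -0.51663048 -2.27962398]
```

View pics/d.png

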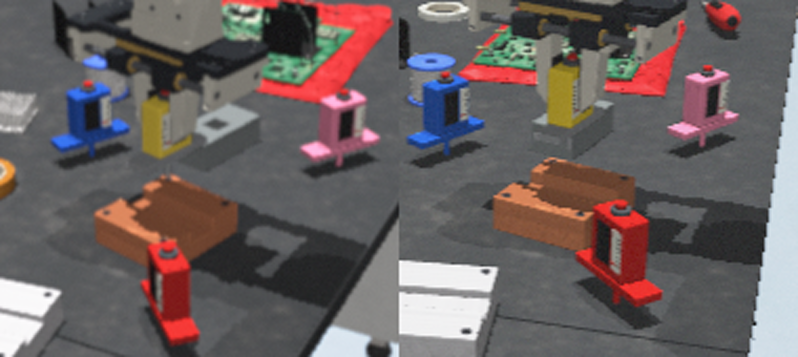

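Run:
```python
from h import *
P=np.array([.4886,.0313,.1303-.035]);psi=np.radians(74.45);ax=np.array([np.cos(psi),np.sin(psi),0]);n=np.array([np.sin(psi),-np.cos(psi),0])
ims=[]
for nm in('scene','side'):
    c=cam(nm)
    u,v=proj(c,P).astype(int);im=c['img'][v-55:v+45,u-50:u+50]
    big=cv2.resize(im,None,fx=4,fy=4,interpolation=2)
    big=cv2.convertScaleAbs(big,alpha=1.5,beta=10)
    for z0,col in((0,(0,255,0)),(.008,(255,255,0))):
        q=np.array([(proj(c,P+a*.045*ax+b*.013*n+[0,0,z0])-[u-50,v-55])*4 for a,b in((1,1),(1,-1),(-1,-1),(-1,1))],int)
        for p in q: cv2.circle(big,p.tolist(),3,col,1)
    t=(proj(c,P-[0,0,.022])-[u-50,v-55])*4; cv2.circle(big,t.astype(int).tolist(),4,(255,0,255),1)
    ims.append(big)
cv2.imwrite('pics/e.png',np.hstack(ims))
```

```text
(no output)
```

View pics/e.png

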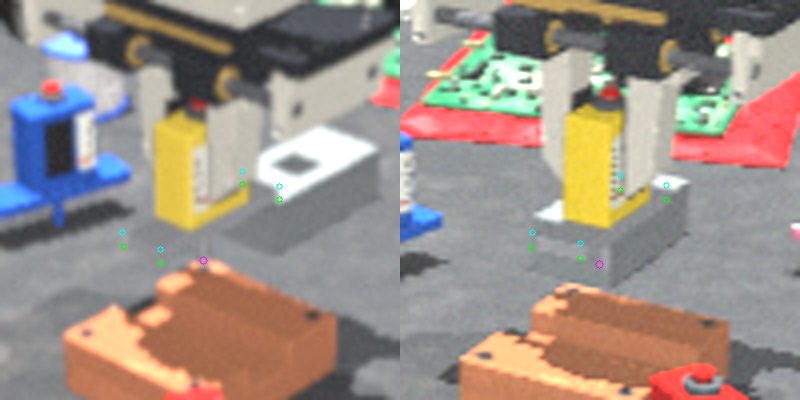

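The foot is steel grey in shadow, and it blends into the bench below the yellow body. The probe shows above the channel at (204,262) in the left half, as predicted. Descending.

drive_tool(rows=[{"linear":[0,0.002,0.015],"rot":[0,0,0]},{"linear":[0,0,0.015],"rot":[0,0,0]},{"linear":[0,0,0.01],"rot":[0,0,0]},{"linear":[0,0,0.005],"rot":[0,0,0]},{"linear":[0,0,0],"rot":[0,0,0]},{"linear":[0,0,0],"rot":[0,0,0]},{"linear":[0,0,0],"rot":[0,0,0]}])

```text
time: 6.88
position: [0.4906, 0.031, 0.0854]
eef_rot: [3.14, -0.0, 1.3]
ft_force: [0.2, -0.4, -2.4]
width: 0.278
gripper_force: 34.9
```

drive_tool(rows=[{"linear":[0,0,0.003],"rot":[0,0,0]},{"linear":[0,0,0.003],"rot":[0,0,0]},{"linear":[0,0,0.003],"rot":[0,0,0]},{"linear":[0,0,0],"rot":[0,0,0]},{"linear":[0,0,0],"rot":[0,0,0]},{"linear":[0,0,0],"rot":[0,0,0]}])

```text
time: 7.38
position: [0.4899, 0.031, 0.0756]
eef_rot: [-3.141, 0.0, 1.3]
ft_force: [-0.4, 0.1, -1.2]
width: 0.282
gripper_force: 34.9
```

drive_tool(rows=[{"linear":[0,0,0.001],"rot":[0,0,0]},{"linear":[0,0,0.001],"rot":[0,0,0]},{"linear":[0,0,0.001],"rot":[0,0,0]},{"linear":[0,0,0],"rot":[0,0,0]},{"linear":[0,0,0],"rot":[0,0,0]}])

```text
time: 7.8
position: [0.49, 0.031, 0.0727]
eef_rot: [-3.141, 0.0, 1.3]
ft_force: [-0.8, 0.3, -0.2]
width: 0.278
gripper_force: 34.9
```

drive_tool(rows=[{"linear":[0,0,0.001],"rot":[0,0,0]},{"linear":[0,0,0.001],"rot":[0,0,0]},{"linear":[0,0,0],"rot":[0,0,0]},{"linear":[0,0,0],"rot":[0,0,0]}])

```text
time: 8.13
position: [0.49, 0.031, 0.0706]
eef_rot: [-3.141, 0.0, 1.3]
ft_force: [-0.0, -0.5, 0.7]
width: 0.281
gripper_force: 34.9
```

drive_tool(rows=[{"linear":[0,0,0.001],"rot":[0,0,0]},{"linear":[0,0,0],"rot":[0,0,0]},{"linear":[0,0,0],"rot":[0,0,0]},{"linear":[0,0,0],"rot":[0,0,0]}])

```text
time: 8.47
position: [0.4901, 0.031, 0.0699]
eef_rot: [3.142, 0.0, 1.3]
ft_force: [-3.1, 0.6, 5.2]
width: 0.281
gripper_force: 34.9
```

drive_tool(rows=[{"linear":[0,0,0.001],"rot":[0,0,0]},{"linear":[0,0,0],"rot":[0,0,0]},{"linear":[0,0,0],"rot":[0,0,0]},{"linear":[0,0,0],"rot":[0,0,0]}])

```text
time: 8.8
position: [0.4901, 0.031, 0.0698]
eef_rot: [3.141, 0.0, 1.3]
ft_force: [-6.2, 0.3, 15.2]
width: 0.284
gripper_force: 34.9
```

drive_tool(rows=[{"linear":[0,0,-0.0007],"rot":[0,0,0]},{"linear":[0,0,0],"rot":[0,0,0]},{"linear":[0,0,0],"rot":[0,0,0]}])

```text
time: 9.05
position: [0.4901, 0.031, 0.0698]
eef_rot: [3.141, 0.0, 1.3]
ft_force: [-3.1, -0.3, 8.9]
width: 0.279
gripper_force: 34.9
```

drive_tool(rows=[{"linear":[0,0,0],"rot":[0,0,0]},{"linear":[0,0,0],"rot":[0,0,0]},{"linear":[0,0,0],"rot":[0,0,0]},{"linear":[0,0,0],"rot":[0,0,0]},{"linear":[0,0,0],"rot":[0,0,0]},{"linear":[0,0,0],"rot":[0,0,0]}], jaw=0.5)

```text
time: 9.55
position: [0.4901, 0.031, 0.0693]
eef_rot: [-3.142, 0.0, 1.3]
ft_force: [-0.1, -0.5, 0.1]
width: 0.493
gripper_force: 0.0
```

drive_tool(rows=[{"linear":[0,0,-0.01],"rot":[0,0,0]},{"linear":[0,0,-0.02],"rot":[0,0,0]},{"linear":[0,0,-0.025],"rot":[0,0,0]},{"linear":[0,0,-0.03],"rot":[0,0,0]},{"linear":[0,0,-0.03],"rot":[0,0,0]},{"linear":[0,0,-0.03],"rot":[0,0,0]},{"linear":[0,0,-0.03],"rot":[0,0,0]},{"linear":[-0.03,0,-0.02],"rot":[0,0,0]},{"linear":[-0.03,0,0],"rot":[0,0,0]},{"linear":[0,0,0],"rot":[0,0,0]}])

```text
time: 10.38
position: [0.4737, -0.0301, 0.2666]
eef_rot: [3.138, 0.002, 1.297]
ft_force: [0.7, -0.3, 0.7]
width: 0.502
gripper_force: 0.0
```

Run:
```python
from h import *
c=cam('scene');s=cam('side');w=cam('wrist')
a=c['img'][170:290,230:350];b=s['img'][170:290,230:350]
x=cv2.resize(np.hstack([a,b]),None,fx=2.2,fy=2.2,interpolation=2)
y=cv2.resize(w['img'],(0,0),fx=.62,fy=.62)
H=max(len(x),len(y));W=x.shape[1]
y=y[:, :800-W] if y.shape[1]>800-W else y
im=np.zeros((len(x)+260,W+0,3),np.uint8);im[:len(x)]=x;y2=cv2.resize(w['img'],(347,260));im[len(x):,:347]=y2
cv2.imwrite('pics/f.png',im)
o=arm.get_obs();print(o['time'],o['position'])
for nm,cc in(('scene',c),('side',s)):
  for r,q,W_ in maskpts(cc,(20,120,80),(35,255,255),(230,150,350,290),.07): print(nm,'yellow',cv2.boundingRect(q))
  P=np.array([.490,.031,.034]);psi=np.radians(74.45);ax=np.array([np.cos(psi),np.sin(psi),0]);n=np.array([np.sin(psi),-np.cos(psi),0])
  q=np.array([proj(cc,P+k*.023*ax+b*.013*n+[0,0,z]) for k in(1,-1) for b in(1,-1) for z in(.008,.062)]);print('expected',q.min(0).round(),(q.max(0)-q.min(0)).round())
```

```text
10.5333 [ 0.47381013 -0.02664927  0.26467539]
scene yellow (278, 198, 23, 32)
expected [277. 197.] [25. 35.]
side yellow (279, 187, 22, 32)
expected [278. 184.] [23. 36.]
```

View pics/f.png

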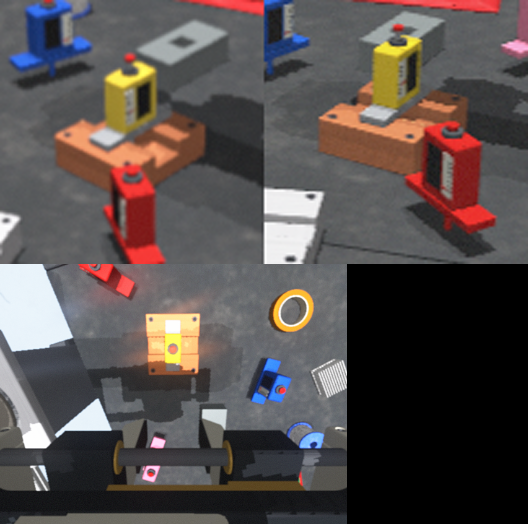

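The gauge stands upright and flat across the channel, centred on the copper plate. The wrist view shows it at (172,347) in the composite, square to the plate. The arm is clear, so I hand the job in.

```bash
python3 -c "
from station import arm
print(arm.close_job())"
```

```text
the job is handed in; nothing more can be done
None
```

The yellow depth gauge is standing flat and square across the middle of the copper plate's channel with the arm clear, and the job is handed in. I pushed it down to about 15 N, where it hit a hard stop at foot-flat height, but I did not read the gauge's value itself.

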